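# Hang the measuring dipper on the larder rack's rail

### The arm

A 7-joint arm with a two-finger parallel gripper is mounted at the origin on the work surface; the furniture and walls round the work are solid. World frame = base frame: x ahead of the robot, y to its left, z up, the work surface at z = 0. Lengths are in m, angles in degrees, forces in N, time in s.
With the tool pointing down it reaches from about 0.425 to 0.975 m from the base axis. Payload 16.7 kg.
Tool frame: the origin (TCP) lies between the finger pads; the fingertips stand 11 mm ahead of it and the grasp point (between the pads) lies 8 mm behind it; z points along the fingers, y is the line along which they close (so a half turn about z gives the same grasp; the last joint's range is limited). The gripper opens to 85 mm and grips with 20 to 120 N. Pads are 22 mm wide; open, the fingers measure 114 mm over their backs; the gripper's body (76 mm by 85 mm) begins 54 mm behind the grasp point. The pads swing forward as they close: fully open they stand 13 mm farther back than shut.
Start: joints at [66.434, 24.414, 4.234, 92.017, -1.954, 63.644, -3.845], TCP at [0.175, -0.652, 0.242] pointing down, gripper open.
Joint ranges: [-163.25, 163.25], [-28.42, 122.38], [-70.27, 78.77], [12.13, 141.07], [-58.53, 238.53], [9.26, 117.41], [-156.51, 156.51]. Speed limits (degrees/s): [108.29, 108.29, 136.94, 136.94, 172.46, 172.46, 172.46].

### API

Orientations are given as a 3x3 rotation matrix whose columns are the frame's x, y, z axes.
In Python, from station import status, cams, ctrl, finder gives the robot as it stands.
- The arm moves only by the tool move_arm, never from a script. Its argument "increments" is a list of rows, each a list of 4 numbers: the shift along the tool's x, y, z as a fraction of full scale, then the turn about the tool's z as a fraction of full scale. In form: [[x, y, z, roll], ...]. A call has 1 to 8 rows; each row shifts and turns the commanded pose from where the row before left it, along the tool's axes as they then stand; what a row does not reach is not made up. Full scale, the value 1, is 3 cm for a shift and 2 pi rad for a turn. A row lasts 1/10 s, in which the tool goes at most 50 mm and 8.59 degrees, less where a joint would pass 70% of its speed; a pose out of reach is approached as far as the arm can. A call with a number of a shift or a turn outside -1 to 1 is refused whole. A call with a gripper value outside its range is refused whole. "hand" is the closure, from -1 (fully open) to 1 (shut), set as the call begins (left out, the last holds). The fingers move at their own pace and stop on an object; the grip force is fixed at half the most. Time passes only in rows, so rows that do not move let the fingers close. It gives the time, the measured TCP pose, the force, the opening and the grip force at its end, in the units of the state.
- status.get_state(): the state, without advancing time (a new reading comes with each control period).
- cams.camera(name): name is "scene" or "top" or "wrist"; returns the picture (480x640x3 uint8, red, green, blue); there is no depth.
- cams.camera_model(name): a dict with "fov_y" (degrees; the focal length in pixels is half the picture's height over the tangent of half this angle, whatever the lens; pixels are square), "cx", "cy" (the principal point, pixels), "xyz" and "attitude" of the camera in the world. Camera axes: x right, y down, z forward; pixel columns grow to the right and rows downward; lengths in m; the calibration is good to about 2 mm. A picture is of the moment at which its call begins: read the wrist's pose just before it. camera_model takes no time and is no camera call; for the wrist camera it gives the pose at the moment of the call.
- ctrl.job_done(): hands the job in; it is judged then, once.
Trained networks look in the newest picture that a camera, given by its name, has taken for a name from the list of things; names that differ only in an ending like _2 or _b are one class to them, and where a whole thing is asked for, a point or a joint stands for the part that bears it (a point fixed in the world has none). Each returns a list of dicts, best first, with "p" (0 to 1); they miss things now and then, are a little off and sometimes report something else, mostly with a low value. They report only what shows in the picture. A call takes as long as a camera call. They do not tell look-alikes from the thing itself.
- finder.search_frame(name, camera): "box" ([centre column, centre row, width, height] in pixels, round what is visible of it).
- finder.masks_of(name, camera): "region" (480x640 bool, what is visible of it) and "box" ([centre column, centre row, width, height] in pixels, round what is visible of it).
- finder.tip_of(name, camera): "point" ([column, row] in pixels: a listed point, or the origin of a listed thing).
The state is a dict: "time_s": time; "joints": joint angles; "joint_velocities": joint speeds; "effort": joint torques, N m; "eef_pos": TCP position; "tcp_rot": TCP orientation; "wrist_force": force on the tool from outside, world axes, zero at the start; "torque": the same for the moment, N m; "finger_gap": finger opening in m; "finger_force": force on a finger pad.
Only numpy, scipy, OpenCV 4.12 (cv2) and the standard library are available. Lean on these libraries where they do the work, as an engineer would, in place of code of your own. Each camera call takes 0.05 s, during which the arm holds its last target. There are 200 camera calls.

### The job

Hang the steel measuring dipper on the round rail under the deck of the wooden rack: slide its open C-hook over the rail, between the two black rubber rings, and let it hang there freely, upright and still. The rail's height in its slotted cheeks is not measured, so find it by touch or by sight; do not ram the rail, tip the dipper over or disturb the other things on the worktop.

Things in the scene. Friction and masses are not known exactly. Their poses are not given: they have to be found in the camera images.
- hook (a point): Centre of the dipper's open C-hook, 170 mm above its underside; axes as dipper. Steel strip bent in the x-z plane, 10 mm wide along y, inner radius 13, outer 17 mm. The gap faces (+0.643, 0, -0.766), ahead and 50 degrees down; 14 mm clear between two round lips of 5 mm, centred 15 mm from this point: one straight below (its lowest point 17.5 mm below this point), one near +x.
- tab (a point): Centre of the grasp: a flat wooden thumb tab on the hook's back, 10 mm thick along y, 18 mm wide, 50 mm long, its length along (-0.643, 0, +0.766) (leaning back 40 degrees from vertical, straight opposite to the gap). 46 mm from the hook's centre, 205 mm above the dipper's underside; the tab ends 16 and 66 mm from the hook's centre. Axes as dipper.
- dipper: Loose steel measuring dipper, 90 to 160 g, standing on its cup (56 mm across, 42 mm tall, its axis 6 mm ahead of the hook's centre); a strip handle rises on the cup's -x side to the C-hook and tab. Origin on the underside, straight below the hook's centre; z up, +x the way the hook's gap faces.
- rack: Fixed wooden rack. Origin on the worktop below the rail's middle; y along the rail, +x to the back, z up. Rail: level steel rod, 10 mm diameter, at x = 0, clamped stiffly at an unreported height, axis anywhere from z = 235 to 259 mm. Cheeks at y = +-160 mm, x = -15 to 65 mm. Two black rubber rings, 18 mm diameter, leave the rail free from y = -46 to +46 mm.
- deck (a point): Middle of the front lower edge of the rack's deck, x = -15, z = 335 mm in the rack's axes. The deck is 16 mm thick and lies over the rail; fixed jars and tins on it start 2 mm behind this edge and reach z = 461 mm, so an upright tool cannot come to the rail: lean it back 30 to 40 degrees, fingers ahead and down. Hanging, the hook's centre is 8 mm below the rail's axis.
- mug: Bystander, to be left alone: white mug with handle; origin at the centre of its underside.
- lemon: Bystander, to be left alone: lemon; origin at the centre of its underside.
- pepper_mill: Bystander, to be left alone: tall dark wooden pepper mill; origin at the centre of its underside.
- honey: Bystander, to be left alone: honey jar with metal lid; origin at the centre of its underside.
- onion: Bystander, to be left alone: brown onion; origin at the centre of its underside.
- garlic: Bystander, to be left alone: garlic bulb; origin at the centre of its underside.
- tea_box: Bystander, to be left alone: red tea carton; origin at the centre of its underside.
Mind the look-alikes: they are no part of the job. What is shaped like the dipper but red or yellow is not meant.

How it is judged (in metres and radians):
On the way:
1. the dipper is lifted clear of the worktop, still upright (height (world z) of dipper above 0.03 m and angle between hook's own z axis and vertical below 0.5 rad), for 0.1 s.
At the end, for the whole second after the job is handed in: The dipper hangs still and released on the rail by its hook: hook centre within 9 mm of the rail line fore and aft, within 43 mm of the rail middle, at z 219 to 261 mm; upright within 0.2 rad, within 0.5 rad of square to the rail; the rack bears more than 0.3 N; slower than 0.03 m/s (x of hook in the frame of rack between -0.009 and 0.009 m and y of hook in the frame of rack between -0.043 and 0.043 m and z of hook in the frame of rack between 0.219 and 0.261 m and angle between hook's own z axis and vertical below 0.2 rad and angle between the y axis of hook and the y axis of rack, either way round below 0.5 rad and contact force between dipper and rack above 0.3 N and linear speed of dipper below 0.03 m/s); the robot touches nothing.
It fails at once if the dipper is tipped over by more than 1 rad (angle between hook's own z axis and vertical above 1 rad).
It fails at once if the dipper, or the robot itself, is rammed against the rack or rail with more than 40 N (contact force between any of dipper, the arm, the fingers and rack above 40 N).
It fails at once if one of the other loose things on the worktop is moved more than 30 mm (distance of any of mug, lemon, pepper_mill, honey, onion, garlic, tea_box from where it was at the start of the episode above 0.03 m).
It also fails if it takes over 45 s, if anything falls off the work surface, if the arm or the gripper's body presses on something with over 40 N, if the wrist force passes 120 N, or if a joint passes its speed limit or range.

## Working session

There is one attempt and no reset: what is moved stays moved. The work goes in short steps, Python scripts to look and compute and a tool call to move; the robot and the scene stay as the last step left them, time stands still between calls to the robot, and variables do not carry over. Pictures are saved under pics/ and viewed, at most 10 in all, crops included, and the job is handed in when it is done.

Besides the shell and the picture viewer there is one more tool, called in YAML: its name, and indented under it one key for each argument. move_arm: Moves the arm, as the interface text tells. Shift numbers are shares of 3 cm and turn numbers shares of 2 pi rad, none past 1 either way. Its arguments: {"type":"object","properties":{"increments":{"type":"array"},"hand":{"type":"number"}},"required":["increments"]}

```bash
mkdir -p pics; ls
python3 - <<'E'
from station import status,cams,finder
import cv2,numpy as np
s=status.get_state()
for k in ['time_s','joints','eef_pos','tcp_rot','finger_gap','wrist_force']: print(k,np.round(s[k],3).tolist())
for c in ['scene','top']:
    im=cams.camera(c); cv2.imwrite(f'pics/{c}0.png',im[:,:,::-1]); m=cams.camera_model(c); print(c,m)
    for n in ['hook','tab','dipper','rack','deck']:
        print(n,[(np.round(d['point'],1).tolist(),round(d['p'],2)) for d in finder.tip_of(n,c)][:4])
E
```

```text
pics
time_s 0.0
joints [66.436, 24.449, 4.232, 92.05, -1.953, 63.644, -3.846]
eef_pos [0.175, -0.652, 0.242]
tcp_rot [[0.966, 0.259, -0.0], [0.259, -0.966, 0.001], [-0.0, -0.001, -1.0]]
finger_gap 0.085
wrist_force [-0.422, -0.847, 0.637]
scene {'fov_y': 43.005164746205814, 'cx': 331.0112595340674, 'cy': 245.50464802426637, 'xyz': array([-0.34476934,  0.41187284,  1.99632883]), 'attitude': array([[-0.41840251, -0.8055487 ,  0.41956004],
       [-0.90823701,  0.36766959, -0.19981142],
       [ 0.00669837, -0.46466156, -0.88546303]])}
hook [([421.6, 259.9], 0.88), ([400.4, 226.4], 0.8), ([362.0, 206.4], 0.79)]
tab [([365.6, 210.7], 0.73), ([436.6, 260.4], 0.58)]
dipper [([414.4, 279.1], 0.87), ([396.4, 246.9], 0.77), ([358.3, 226.4], 0.5), ([402.7, 223.6], 0.36)]
rack [([298.1, 262.8], 0.96)]
deck [([296.8, 217.0], 0.7), ([405.7, 224.5], 0.43)]
top {'fov_y': 48.23330091812813, 'cx': 313.39817438421255, 'cy': 242.05156436009833, 'xyz': array([0.30397405, 0.00479208, 1.5737383 ]), 'attitude': array([[-0.018466  , -0.98855294,  0.14974011],
       [-0.99982203,  0.01767904, -0.00658507],
       [ 0.00386243, -0.14983506, -0.98870346]])}
hook [([409.4, 307.9], 0.92), ([406.9, 248.8], 0.85), ([370.2, 207.1], 0.54)]
tab [([420.3, 316.6], 0.89), ([402.4, 258.3], 0.74), ([368.9, 214.8], 0.69)]
dipper [([395.7, 311.1], 0.93), ([366.4, 220.6], 0.83), ([397.8, 261.1], 0.77)]
rack []
deck [([269.7, 209.9], 0.7), ([446.2, 222.9], 0.64)]
```

View pics/scene0.png

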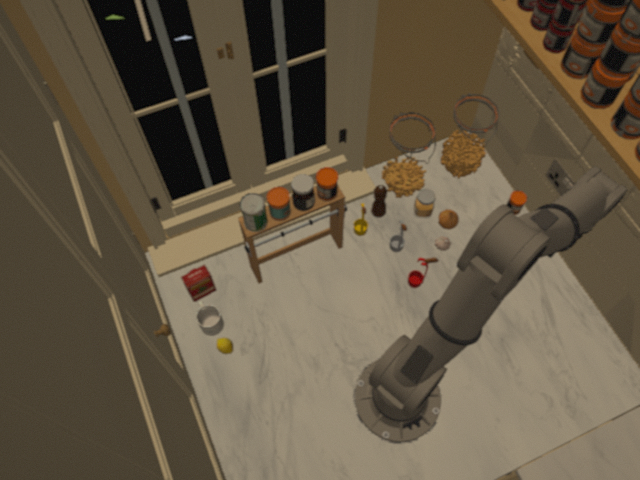

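View pics/top0.png

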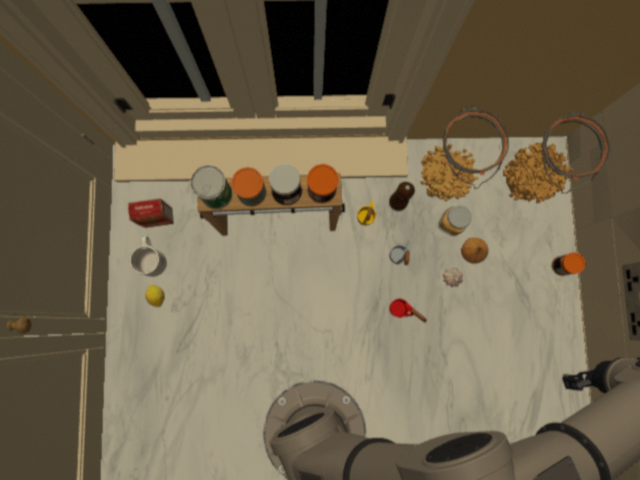

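The steel dipper is at top (400,257) and scene (397,243), between the red and yellow look-alikes. The rack is at top (270,205). I'll zoom in on both.

```bash
cat > h.py <<'E'
import numpy as np,cv2
from station import status,cams,ctrl,finder
def ray(m,p):
    f=240/np.tan(np.radians(m['fov_y']/2))
    d=np.array([(p[0]-m['cx'])/f,(p[1]-m['cy'])/f,1]);d=m['attitude']@d
    return np.array(m['xyz']),d/np.linalg.norm(d)
def proj(m,X):
    f=240/np.tan(np.radians(m['fov_y']/2)); c=np.array(m['attitude']).T@(np.array(X)-m['xyz'])
    return np.array([m['cx']+f*c[0]/c[2],m['cy']+f*c[1]/c[2]])
def tri(obs):
    A=np.zeros((3,3));b=np.zeros(3)
    for m,p in obs:
        o,d=ray(m,p);P=np.eye(3)-np.outer(d,d);A+=P;b+=P@o
    X=np.linalg.solve(A,b); return X,[np.round(proj(m,X)-p,1).tolist() for m,p in obs]
def onz(m,p,z):
    o,d=ray(m,p);return o+d*(z-o[2])/d[2]
E
python3 - <<'E'
from h import *
S=cams.camera_model('scene');T=cams.camera_model('top')
a=cv2.imread('pics/scene0.png');b=cv2.imread('pics/top0.png')
def cr(im,x,y,w,h,W,H): return cv2.resize(im[y:y+h,x:x+w],(W,H),interpolation=cv2.INTER_CUBIC)
r1=np.hstack([cr(a,370,210,50,50,400,400),cr(b,375,230,50,50,400,400)])
r2=np.hstack([cr(a,230,200,130,65,400,200),cr(b,190,170,160,80,400,200)])
cv2.imwrite('pics/c1.png',np.vstack([r1,r2]))
print('hook',tri([(S,[400.4,226.4]),(T,[406.9,248.8])]))
print('tab?',onz(T,[402.4,258.3],.205))
print('dip',tri([(S,[396.4,246.9]),(T,[397.8,261.1])]),onz(S,[396.4,246.9],0),onz(T,[397.8,261.1],0))
print('deck',tri([(S,[296.8,217]),(T,[269.7,209.9])]), 'rack',onz(S,[298.1,262.8],0))
E
```

```text
hook (array([ 0.49621011, -0.2545338 ,  0.15398961]), [[-0.0, -0.0], [0.0, 0.0]])
tab? [ 0.46491445 -0.23243239  0.205     ]
dip (array([ 0.47767788, -0.24528424,  0.03950113]), [[0.7, 0.0], [-0.8, -0.4]]) [ 4.95414303e-01 -2.56244421e-01  2.22044605e-16] [ 0.48093894 -0.25400172  0.        ]
deck (array([0.56527451, 0.09687616, 0.35964981]), [[0.2, 0.1], [-0.3, -0.2]]) rack [0.58630174 0.10031296 0.        ]
```

View pics/c1.png

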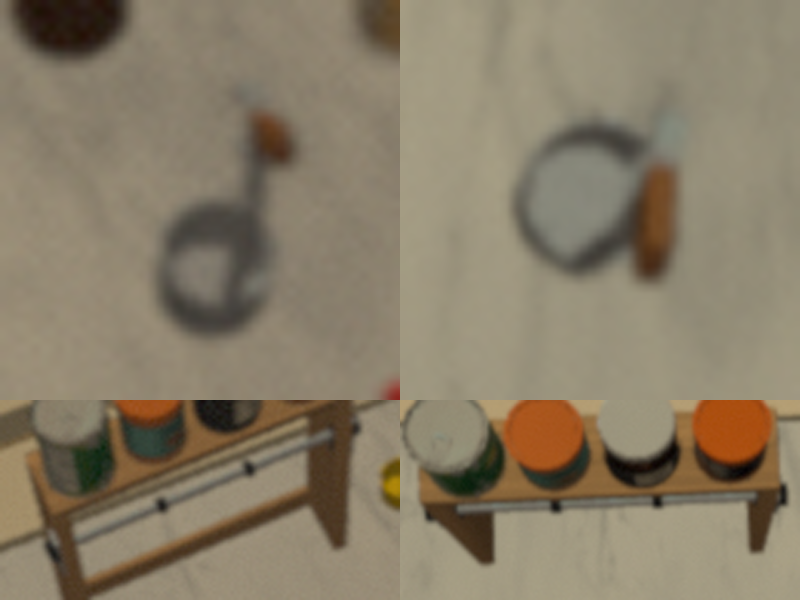

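Crop: the steel dipper's wooden tab leans toward the robot, so the dipper's +x is close to world +x. The rail and its two rings show in both views (scene (282.6,234.1) and (310.9,222.1); top (252.4,212.4) and (292.8,210.4)).

Run:
```python
from h import *
from scipy.optimize import least_squares
S=cams.camera_model('scene');T=cams.camera_model('top')
u=np.array([-.643,0,.766])
P=[(S,[402.7,224.6],np.array([0,0,.17])+.016*u),(S,[405,229.2],np.array([0,0,.17])+.066*u),
(T,[407.4,251.0],np.array([0,0,.17])+.016*u),(T,[406.3,264.2],np.array([0,0,.17])+.066*u),
(S,[396.5,243.7],np.array([.006,0,.042])),(T,[397.9,254.7],np.array([.006,0,.042]))]
def W(q,X): c,s=np.cos(q[2]),np.sin(q[2]); return np.array([q[0]+c*X[0]-s*X[1],q[1]+s*X[0]+c*X[1],X[2]])
r=least_squares(lambda q:np.concatenate([proj(m,W(q,X))-p for m,p,X in P]),[.49,-.25,0.])
print(r.x,np.degrees(r.x[2]),np.round(r.fun,1)); print('tab',W(r.x,np.array([0,0,.17])+.046*u))
for n,a,b in [('ringL',[282.6,234.1],[252.4,212.4]),('ringR',[310.9,222.1],[292.8,210.4]),('kL',[247.2,248.1],[202,214.8]),('kR',[344.4,209.1],[343.2,207.6])]: print(n,tri([(S,a),(T,b)]))
```

```text
[ 0.49120049 -0.25027011 -0.23574995] -13.507477430609605 [-1.1  1.9  0.2 -0.1 -0.8  2.1  0.5 -0.8 -0.2 -2.   1.2 -0.8]
tab [ 0.46244063 -0.24336151  0.205236  ]
ringL (array([0.57963207, 0.14640241, 0.26350327]), [[-0.1, -0.0], [0.1, 0.1]])
ringR (array([0.58250891, 0.04530868, 0.26420449]), [[-0.2, -0.1], [0.3, 0.2]])
kL (array([0.57373619, 0.26983587, 0.27389829]), [[-0.0, -0.0], [0.0, 0.0]])
kR (array([ 0.59181833, -0.0814713 ,  0.24507659]), [[-0.1, -0.0], [0.1, 0.1]])
```

move_arm:
  increments:
    - [0,0,-1,0]
    - [0.5,-0.5,-1,0]
    - [1,-0.93,-0.6,0]
    - [1,-0.93,-0.4,0]
    - [1,-0.93,-0.33,0]
    - [1,-0.93,-0.2,0]
    - [1,-0.93,-0.2,0]
    - [1,-0.93,-0.2,0]
  hand: -1

```text
time_s: 1.4
eef_pos: [0.3165, -0.4238, 0.3607]
tcp_rot: [[0.966, 0.259, 0.0], [0.259, -0.966, -0.0], [0.0, 0.0, -1.0]]
wrist_force: [0.7, -0.8, -0.2]
finger_gap: 0.0853
finger_force: 0.0
```

move_arm:
  increments:
    - [1,-0.93,0,0]
    - [1,-0.93,0,0]
    - [1,-0.93,0,0]
    - [1,-0.93,0,0]
    - [1,-0.93,0,0.02]
    - [0.2,-0.2,0,0.02]
    - [0,0,0,0.02]
    - [0,0,0,0.019]

```text
time_s: 2.2
eef_pos: [0.43, -0.2445, 0.3604]
tcp_rot: [[0.972, -0.236, 0.0], [-0.236, -0.972, -0.0], [0.0, 0.0, -1.0]]
wrist_force: [0.4, -0.3, -0.8]
finger_gap: 0.0854
finger_force: 0.0
```

Run:
```python
from h import *
s=status.get_state();print(s['time_s'],np.round(s['eef_pos'],4),np.round(s['tcp_rot'],3).tolist(),np.round(s['joints'],1))
im=cams.camera('wrist');m=cams.camera_model('wrist');print(m);cv2.imwrite('pics/w1.png',im[:,:,::-1])
for n in ['hook','tab','dipper','deck']: print(n,[(np.round(d['point'],1).tolist(),round(d['p'],2)) for d in finder.tip_of(n,'wrist')][:4])
```

```text
2.2 [ 0.43   -0.2445  0.3604] [[0.972, -0.236, 0.0], [-0.236, -0.972, -0.0], [0.0, 0.0, -1.0]] [ 35.5   2.8 -13.8 104.8   0.7  72.5 -82.2]
{'fov_y': 61.36383814314575, 'cx': 322.6739354486404, 'cy': 244.89712796175047, 'xyz': array([ 0.49714477, -0.26214224,  0.49240721]), 'attitude': array([[-2.42888509e-01, -9.33287204e-01, -2.64537648e-01],
       [-9.70054019e-01,  2.33510979e-01,  6.68417756e-02],
       [-6.10128594e-04,  2.72850908e-01, -9.62056136e-01]])}
hook [([353.0, 316.2], 0.81), ([151.7, 0.0], 0.73), ([314.7, 136.5], 0.64)]
tab [([310.5, 181.0], 0.94), ([127.2, 40.2], 0.83), ([389.6, 354.9], 0.56)]
dipper [([344.7, 260.2], 0.96), ([215.3, 51.6], 0.91), ([316.7, 135.6], 0.86)]
deck []
```

View pics/w1.png

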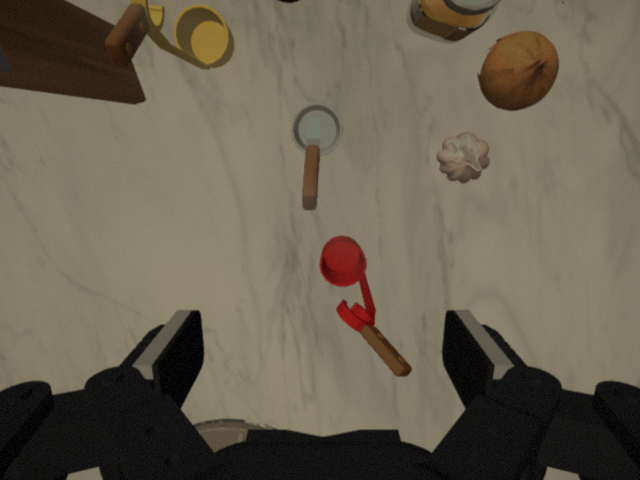

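Wrist view: the steel dipper is at (316,130) with its tab running from (312,147) to (309,208). The red one is directly below the gripper. The rack cheek is top left, with the yellow dipper's tab beside it.

Run:
```python
from h import *
from scipy.optimize import least_squares
S=cams.camera_model('scene');T=cams.camera_model('top');M=cams.camera_model('wrist')
u=np.array([-.643,0,.766]);H=np.array([0,0,.17])
P=[(S,[402.7,224.6],H+.016*u,1),(S,[405,229.2],H+.066*u,1),(T,[407.4,251.0],H+.016*u,1),(T,[406.3,264.2],H+.066*u,1),
(M,[312,146],H+.016*u,1),(M,[309.7,202],H+.066*u,1),(M,[310.5,181],H+.046*u,1),(M,[316,129.5],np.array([.006,0,.042]),1)]
def W(q,X): c,s=np.cos(q[2]),np.sin(q[2]); return np.array([q[0]+c*X[0]-s*X[1],q[1]+s*X[0]+c*X[1],X[2]])
for PP in (P,P[4:]):
    r=least_squares(lambda q:np.concatenate([proj(m,W(q,X))-p for m,p,X,w in PP]),[.49,-.25,0.])
    print(r.x,np.degrees(r.x[2]),np.round(r.fun,1)); print('tab',W(r.x,H+.046*u),'end',W(r.x,H+.066*u))
```

```text
[ 0.49516124 -0.25295978 -0.26269177] -15.051129597385579 [-1.1  0.7  0.  -1.3  0.   0.5  1.  -2.5  0.2  4.  -0.2 -0.7  0.1 -1.4
 -0.1 -1.3]
tab [ 0.46659793 -0.24527894  0.205236  ] end [ 0.4541791  -0.24193944  0.220556  ]
[ 0.49533454 -0.25289992 -0.25866547] -14.82044001497396 [ 0.1  3.8 -0.1 -0.9  0.2 -1.7 -0.2 -1.5]
tab [ 0.46674054 -0.24533415  0.205236  ] end [ 0.45430836 -0.24204468  0.220556  ]
```

move_arm:
  increments:
    - [0,0,0,-0.0236]
    - [0,0,0,-0.0236]
    - [0,0,0,-0.0236]
    - [0,0,0,-0.0236]
    - [0,0,0,-0.0236]
    - [0,0,0,-0.0236]
    - [0,0,0,-0.0236]
    - [0,0,0,-0.0236]

```text
time_s: 3.25
eef_pos: [0.4297, -0.2451, 0.3603]
tcp_rot: [[0.573, 0.819, 0.0], [0.819, -0.573, 0.0], [0.0, 0.0, -1.0]]
wrist_force: [-0.3, -0.8, -0.4]
finger_gap: 0.0854
finger_force: 0.0
```

move_arm:
  increments:
    - [0,0,0,-0.0236]
    - [0,0,0,-0.0236]
    - [0,0,0,-0.0236]
    - [0,0,0,-0.0236]
    - [0,0,0,-0.0236]
    - [0,0,0,-0.0236]
    - [0,0,0,-0.0236]
    - [0,0,0,-0.0236]

```text
time_s: 4.05
eef_pos: [0.4297, -0.2451, 0.3602]
tcp_rot: [[-0.545, 0.839, 0.0], [0.839, 0.545, 0.0], [0.0, 0.0, -1.0]]
wrist_force: [0.2, 0.0, -0.2]
finger_gap: 0.0853
finger_force: 0.0
```

move_arm:
  increments:
    - [0,0,0.5,-0.0236]
    - [0,0,0.5,-0.0236]
    - [0,0,0.5,-0.0236]
    - [0,0,0.5,-0.0236]
    - [0,0,0,-0.0236]
    - [0,0,0,0]

```text
time_s: 4.65
eef_pos: [0.4296, -0.2451, 0.2999]
tcp_rot: [[-0.967, 0.254, -0.001], [0.254, 0.967, 0.0], [0.001, 0.0, -1.0]]
wrist_force: [0.2, -0.5, -0.4]
finger_gap: 0.0854
finger_force: 0.0
```

Run:
```python
from h import *
s=status.get_state();print(s['time_s'],np.round(s['eef_pos'],4),np.round(s['tcp_rot'],3).tolist(),np.round(s['joints'],1))
im=cams.camera('wrist');m=cams.camera_model('wrist');print(m['xyz']);cv2.imwrite('pics/w2.png',im[:,:,::-1])
for n in ['hook','tab','dipper','deck']: print(n,[(np.round(d['point'],1).tolist(),round(d['p'],2)) for d in finder.tip_of(n,'wrist')][:4])
u=np.array([-.643,0,.766]);q=[.4952,-.253,-.26]
c,sn=np.cos(q[2]),np.sin(q[2])
for X in [[0,0,.17],np.array([0,0,.17])+.016*u,np.array([0,0,.17])+.066*u,[.006,0,.042]]: print(proj(m,[q[0]+c*X[0],q[1]+sn*X[0],X[2]]))
```

```text
4.65 [ 0.4296 -0.2451  0.2999] [[-0.967, 0.254, -0.001], [0.254, 0.967, 0.0], [0.001, 0.0, -1.0]] [ 41.    5.6 -20.  109.5   2.1  65.3  95.5]
[ 0.36262082 -0.22744441  0.43233807]
hook [([275.0, 105.5], 0.79), ([335.1, 326.9], 0.56)]
tab [([218.5, 65.1], 0.68), ([339.3, 309.2], 0.66)]
dipper [([432.4, 327.1], 0.83), ([296.2, 112.1], 0.65), ([330.3, 257.8], 0.57)]
deck [([337.7, 305.8], 0.58)]
[335.93161719 325.11825288]
[336.61714865 319.779864  ]
[339.32333461 298.70618029]
[331.8498128 272.2066739]
```

View pics/w2.png

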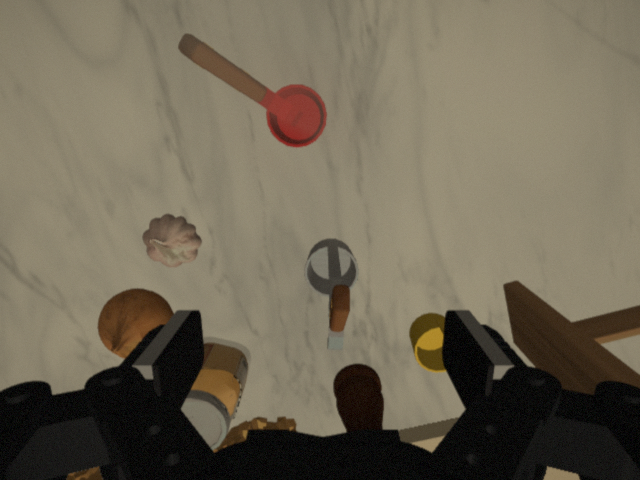

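The view matches my model to within a few pixels (tab centre (339,309), cup (331,267)), and the space around the tab is clear. I'll go down and grip the end of the tab.

move_arm:
  increments:
    - [-0.577,0.307,0,0]
    - [0,0,0.6,0]
    - [0,0,0.7,0]
    - [0,0,0.7,0]
    - [0,0,0.7,0]
    - [0,0,0.46,0]
    - [0,0,0,0]

```text
time_s: 5.6
eef_pos: [0.4482, -0.2403, 0.204]
tcp_rot: [[-0.966, 0.26, -0.002], [0.26, 0.966, 0.001], [0.002, 0.001, -1.0]]
wrist_force: [0.3, 0.1, 0.6]
finger_gap: 0.0854
finger_force: 0.0
```

Run:
```python
from h import *
s=status.get_state();print(s['time_s'],np.round(s['eef_pos'],4))
im=cams.camera('wrist');m=cams.camera_model('wrist')
cv2.imwrite('pics/w3.png',cv2.resize(im[200:480,180:500,::-1],(800,700))[:600])
```

```text
5.6 [ 0.4482 -0.2403  0.204 ]
```

View pics/w3.png

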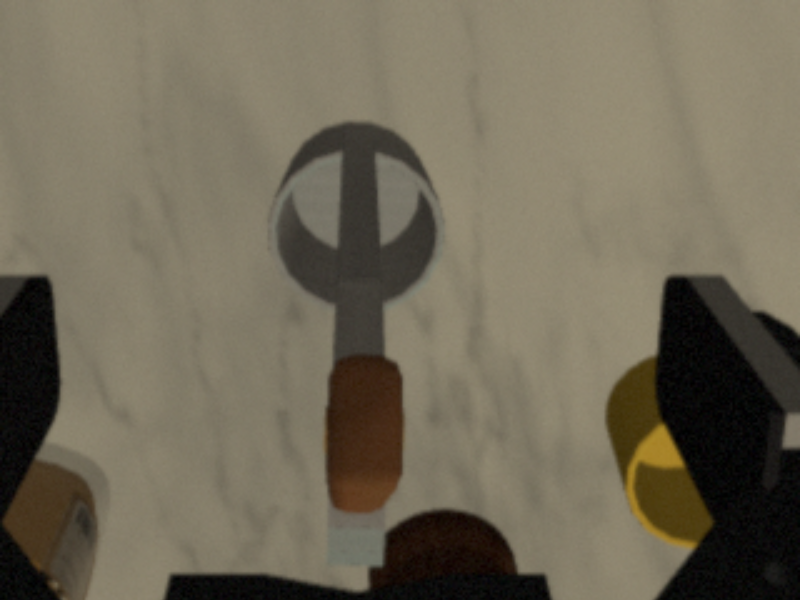

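The tab is centred between the open fingers, at crop (365,355 to 512). I'll check its fore-aft position against the tool axis.

Run:
```python
from h import *
m=cams.camera_model('wrist');s=status.get_state();R=np.array(s['tcp_rot']);t=np.array(s['eef_pos'])
for p,z in [((326,342),.2148),((326,405),.2264)]:
    X=onz(m,p,z);print(X,np.round(R.T@(X-t)*1000,1))
```

```text
[ 0.44877623 -0.23953471  0.2148    ] [ 0.2  0.9 -9.5]
[ 0.464285   -0.24375097  0.2264    ] [-15.8   0.9 -21.1]
```

move_arm:
  increments:
    - [0,0,0,0]
    - [0,0,0,0]
    - [0,0,0,0]
    - [0,0,0,0]
    - [0,0,0,0]
    - [0,0,0,0]
  hand: 1

```text
time_s: 6.25
eef_pos: [0.449, -0.2406, 0.2057]
tcp_rot: [[-0.966, 0.259, 0.0], [0.259, 0.966, -0.0], [-0.0, -0.0, -1.0]]
wrist_force: [-1.1, 1.1, 4.4]
finger_gap: 0.0091
finger_force: 58.5
```

move_arm:
  increments:
    - [0,0,-0.2,0]
    - [0,0,-0.4,0]
    - [0,0,-0.5,0]
    - [0,0,-0.5,0]
    - [0,0,0,0]
    - [0,0,0,0]

```text
time_s: 6.85
eef_pos: [0.4489, -0.2407, 0.2538]
tcp_rot: [[-0.966, 0.259, 0.001], [0.259, 0.966, -0.0], [-0.001, -0.0, -1.0]]
wrist_force: [-0.1, 0.1, -1.6]
finger_gap: 0.009
finger_force: 58.4
```

Run:
```python
from h import *
s=status.get_state();print(s['time_s'],np.round(s['eef_pos'],4),s['finger_gap'],s['wrist_force'],s['torque'])
im=cams.camera('wrist');cv2.imwrite('pics/w4.png',np.hstack([im[200:480,180:500,::-1]]))
m=cams.camera_model('wrist')
print([(np.round(d['point'],1).tolist(),round(d['p'],2)) for d in finder.tip_of('dipper','wrist')][:4])
for d in finder.masks_of('dipper','wrist')[:3]: print(d['box'],d['p'])
```

```text
6.85 [ 0.4489 -0.2407  0.2538] 0.00900201906644937 [-0.05562757  0.11499655 -1.62441679] [0.04930241 0.01457404 0.01610338]
[([438.1, 332.3], 0.87), ([278.4, 94.1], 0.87), ([318.5, 263.8], 0.71)]
[227.5, 62.6, 174.6, 122.2] 0.96
[320.9, 334.5, 69.8, 174.0] 0.7
[444.7, 337.5, 63.2, 48.6] 0.55
```

View pics/w4.png

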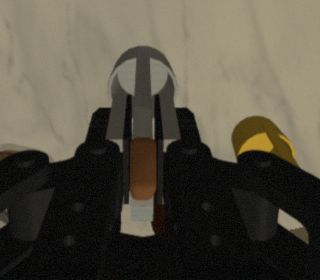

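Lifted and held, with only about 2.5° of sag. I'll carry it high to the open area in front of the rack, where I'll pitch it in the grip so the vertical tool can clear the deck and jars.

move_arm:
  increments:
    - [0,0,-0.5,0]
    - [0,0,-0.9,0]
    - [0,0,-1,0]
    - [0,0,-1,0]
    - [0,0,-1,0]
    - [0,0,-1,0]
    - [0,0,-0.8,0]
    - [0,0,-0.4,0]

```text
time_s: 7.8
eef_pos: [0.4492, -0.2407, 0.4529]
tcp_rot: [[-0.966, 0.259, 0.001], [0.259, 0.966, -0.001], [-0.001, -0.0, -1.0]]
wrist_force: [-1.0, -0.1, -1.5]
finger_gap: 0.0086
finger_force: 58.5
```

move_arm:
  increments:
    - [0.1,0.4,0,0]
    - [0.2,0.8,0,0]
    - [0.23,1,0,0]
    - [0.23,1,0,0]
    - [0.23,1,0,0]
    - [0.23,1,0,0]
    - [0.23,1,0,0]
    - [0.23,1,0,0]

```text
time_s: 8.6
eef_pos: [0.4553, -0.0169, 0.4497]
tcp_rot: [[-0.966, 0.259, -0.002], [0.259, 0.966, 0.0], [0.002, -0.0, -1.0]]
wrist_force: [-0.2, -0.1, -1.2]
finger_gap: 0.0089
finger_force: 58.5
```

move_arm:
  increments:
    - [0.23,1,0,0]
    - [0.23,1,0,-0.01]
    - [0.2,0.8,0,-0.015]
    - [0.1,0.4,0,-0.015]
    - [0,0,0,-0.007]
    - [0,0,0,0]

```text
time_s: 9.2
eef_pos: [0.4547, 0.0804, 0.4499]
tcp_rot: [[-0.999, -0.035, -0.002], [-0.035, 0.999, -0.0], [0.002, -0.0, -1.0]]
wrist_force: [-0.8, 0.3, -0.8]
finger_gap: 0.0086
finger_force: 58.5
```

Run:
```python
from h import *
s=status.get_state();print(s['time_s'],np.round(s['eef_pos'],4),np.round(s['tcp_rot'],3).tolist(),np.round(s['joints'],1))
im=cams.camera('wrist');m=cams.camera_model('wrist');cv2.imwrite('pics/w5.png',im[:,:,::-1]);print(m)
im=cams.camera('scene');cv2.imwrite('pics/s5.png',im[:,:,::-1])
```

```text
9.2 [0.4547 0.0804 0.4499] [[-0.999, -0.035, -0.002], [-0.035, 0.999, -0.0], [0.002, -0.0, -1.0]] [ 22.7  -1.6 -38.8  98.3  -1.1  83.1  76. ]
{'fov_y': 61.36383814314575, 'cx': 322.6739354486404, 'cy': 244.89712796175047, 'xyz': array([0.38567448, 0.07731547, 0.5822826 ]), 'attitude': array([[-3.41040726e-02,  9.61379844e-01,  2.73103840e-01],
       [ 9.99418241e-01,  3.27229996e-02,  9.61172840e-03],
       [ 3.03745107e-04,  2.73272758e-01, -9.61936540e-01]])}
```

View pics/w5.png

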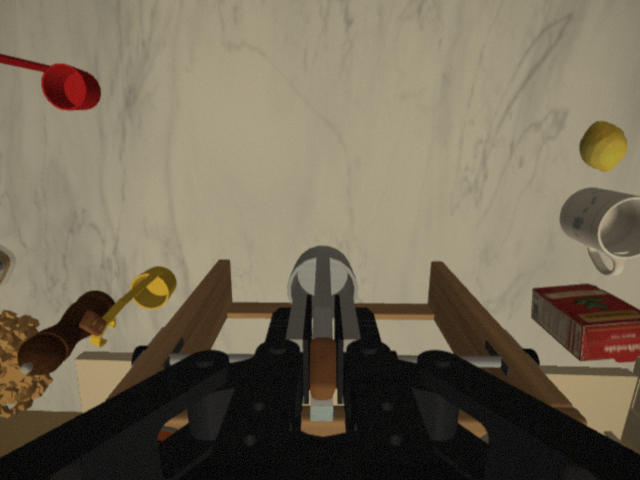

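The wrist view shows the dipper held upright, the cheek feet at (230,262) and (430,262), and the rail at row ~360, left and right of the gripper. I'll take the rail edges numerically.

Run:
```python
from h import *
g=cv2.imread('pics/w5.png',0).astype(float)
for c in (185,200,215,230,440,455,470,485): print(c,345,g[345:376,c-2:c+3].mean(1).round().astype(int).tolist())
print('foot rows c215-235/425-445 at rows 255-270')
for r in (258,260,262,264,266,270): print(r,g[r,208:240:2].astype(int).tolist(),g[r,424:456:2].astype(int).tolist())
```

```text
185 345 [49, 52, 53, 53, 52, 52, 51, 51, 53, 61, 68, 66, 51, 33, 18, 13, 11, 13, 12, 12, 13, 15, 11, 14, 8, 12, 10, 11, 10, 12, 13]
200 345 [53, 51, 51, 51, 52, 46, 31, 16, 12, 15, 10, 12, 15, 13, 13, 12, 19, 22, 25, 28, 26, 22, 23, 11, 8, 12, 11, 14, 10, 14, 10]
215 345 [147, 148, 151, 149, 127, 76, 27, 15, 14, 15, 15, 17, 12, 12, 11, 14, 14, 16, 9, 12, 10, 13, 11, 11, 11, 15, 12, 17, 18, 23, 22]
230 345 [150, 150, 149, 150, 150, 149, 151, 148, 123, 86, 68, 69, 68, 72, 81, 87, 89, 65, 25, 13, 13, 9, 12, 15, 10, 14, 11, 15, 10, 11, 14]
440 345 [152, 152, 151, 150, 135, 89, 31, 13, 13, 13, 13, 14, 15, 15, 14, 13, 21, 24, 27, 29, 27, 22, 19, 16, 11, 12, 17, 15, 12, 12, 12]
455 345 [42, 41, 42, 42, 43, 45, 47, 50, 45, 33, 23, 15, 13, 12, 8, 11, 13, 15, 17, 13, 13, 13, 12, 9, 15, 12, 11, 11, 11, 14, 14]
470 345 [45, 45, 44, 45, 45, 44, 42, 42, 42, 44, 47, 58, 68, 74, 79, 84, 87, 78, 52, 26, 15, 10, 16, 14, 14, 13, 9, 15, 14, 12, 11]
485 345 [31, 29, 30, 31, 35, 40, 42, 43, 42, 42, 47, 57, 65, 72, 77, 85, 94, 106, 118, 126, 131, 118, 82, 50, 40, 36, 26, 15, 11, 14, 9]
foot rows c215-235/4
[... 249 characters left out ...]
53, 154, 155, 155] [152, 154, 156, 153, 148, 139, 141, 136, 141, 152, 154, 155, 154, 155, 156, 156]
262 [158, 160, 151, 151, 121, 59, 56, 55, 56, 53, 54, 126, 156, 152, 155, 159] [151, 153, 157, 136, 65, 62, 61, 58, 59, 83, 145, 156, 153, 155, 154, 155]
264 [158, 156, 152, 127, 64, 54, 52, 55, 53, 50, 52, 117, 153, 157, 154, 154] [155, 154, 154, 129, 47, 52, 53, 52, 57, 55, 83, 148, 152, 154, 155, 155]
266 [159, 158, 137, 67, 54, 52, 55, 54, 50, 54, 56, 109, 152, 152, 152, 154] [152, 153, 154, 122, 47, 44, 47, 56, 56, 53, 56, 95, 151, 154, 153, 155]
270 [153, 98, 53, 51, 56, 55, 53, 54, 52, 51, 55, 97, 154, 153, 152, 150] [152, 153, 152, 97, 48, 49, 46, 49, 49, 52, 56, 56, 57, 119, 152, 155]
```

```bash
cat >> h.py <<'E'
def rackfit():
    m=cams.camera_model('wrist')
E
python3 - <<'E'
from h import *
m=cams.camera_model('wrist')
L=[onz(m,p,0) for p in ((217.5,259.5),(230,259.5),(431.5,261.2),(442,261.2))]
for a in L: print(np.round(a,4))
l=(L[0]+L[1])/2;r=(L[2]+L[3])/2;d=(r-l);print('span',np.linalg.norm(d));yaw=np.arctan2(-d[0],d[1]);print('yaw',np.degrees(yaw))
ex=np.array([np.cos(yaw),np.sin(yaw),0]);o=(l+r)/2+.015*ex;print('origin',o)
for p in ((230,358.9),(185,359),(485,361)):
    c,v=ray(m,p);t=((o-c)@ex)/(v@ex);X=c+t*v;print(p,X,'y',(X-o)@np.array([-ex[1],ex[0],0]), 'z if 4mm dx', (c+v*((o+.004*ex-c)@ex)/(v@ex))[2])
E
```

```text
[ 0.5796 -0.0755  0.    ]
[ 0.579  -0.0566  0.    ]
[0.5716 0.2484 0.    ]
[0.5711 0.2643 0.    ]
span 0.3224497632649023
yaw 1.4112491454817653
origin [0.59032608 0.09551997 0.        ]
(230, 358.9) [ 0.59272565 -0.00188108  0.25082331] y -0.0974305968877886 z if 4mm dx 0.24434846788419312
(185, 359) [ 0.59374606 -0.04330071  0.2515511 ] y -0.13886279304807975 z if 4mm dx 0.24509046212041558
(485, 361) [0.58690243 0.2344899  0.25121452] y 0.1390121024927282 z if 4mm dx 0.2447473144875159
```

move_arm:
  increments:
    - [-0.3,0,0.4,0]
    - [-0.4,0,0.9,0]
    - [-0.4,0,1,0]
    - [-0.4,0,1,0]
    - [-0.33,0,1,0]
    - [0,0,1,0]
    - [0,0,1,0]
    - [0,0,0.9,0]

```text
time_s: 10.1
eef_pos: [0.51, 0.0812, 0.2327]
tcp_rot: [[-0.999, -0.032, -0.002], [-0.032, 0.999, 0.001], [0.002, 0.001, -1.0]]
wrist_force: [-0.2, 0.8, -0.8]
finger_gap: 0.0087
finger_force: 58.5
```

move_arm:
  increments:
    - [0,0,0.6,0]
    - [0,0,0.15,0]
    - [0,0,0.1,0]
    - [0,0,0.05,0]
    - [0,0,0,0]

```text
time_s: 10.6
eef_pos: [0.5108, 0.0815, 0.209]
tcp_rot: [[-0.999, -0.033, 0.001], [-0.033, 0.999, 0.0], [-0.001, 0.0, -1.0]]
wrist_force: [-0.4, -0.1, -1.5]
finger_gap: 0.0088
finger_force: 58.5
```

Run:
```python
from h import *
S=cams.camera_model('scene');T=cams.camera_model('top')
for z in (.24,.25,.26):
  print(z,'top',[np.round(onz(T,p,z)[:2],4).tolist() for p in ([252.4,212.4],[292.8,210.4])],'scene',[np.round(onz(S,p,z)[:2],4).tolist() for p in ([282.6,234.1],[310.9,222.1])])
```

```text
0.24 top [[0.5848, 0.1492], [0.5882, 0.0467]] scene [[0.5919, 0.1426], [0.5949, 0.0396]]
0.25 top [[0.5827, 0.1481], [0.586, 0.0464]] scene [[0.5866, 0.1441], [0.5896, 0.0417]]
0.26 top [[0.5806, 0.147], [0.5839, 0.0461]] scene [[0.5813, 0.1456], [0.5842, 0.0438]]
```

move_arm:
  increments:
    - [0,0,0.1,0]
    - [0,0,0.1,0]
    - [0,0,0.03,0]
    - [0.3,0,0.07,0]
    - [0.31,0,0.08,0]
    - [0.31,0,0.1,0]
    - [0.3,0,0.1,0]
    - [0,0,0,0]

```text
time_s: 11.4
eef_pos: [0.4758, 0.0815, 0.1951]
tcp_rot: [[-0.999, -0.034, 0.007], [-0.034, 0.999, -0.0], [-0.007, -0.0, -1.0]]
wrist_force: [-15.5, -0.8, 60.3]
finger_gap: 0.0086
finger_force: 73.9
```

Run:
```python
from h import *
s=status.get_state();print(s['time_s'],np.round(s['eef_pos'],4),np.round(s['wrist_force'],1),np.round(s['torque'],2))
im=cams.camera('wrist');cv2.imwrite('pics/w6.png',im[:,:,::-1])
a=im[180:360,240:400].astype(int)
# brightness along the dipper's column, compare to w4
for f in ('w4','w5','w6'):
    g=cv2.imread(f'pics/{f}.png',0); 
    if f=='w4': col=g[0:,142-2:142+3].mean(1);off=200
    else: col=g[200:,320:325].mean(1);off=200
    print(f,[int(v) for v in col[20:190:3]])
for d in finder.masks_of('dipper','wrist')[:4]: print(np.round(d['box']),d['p'])
```

```text
11.4 [0.4758 0.0815 0.1951] [-15.5  -0.8  60.3] [-0.05  2.07 -0.07]
w4 [140, 142, 142, 142, 144, 143, 141, 142, 140, 65, 64, 63, 60, 61, 62, 59, 59, 60, 58, 57, 57, 59, 59, 59, 58, 58, 58, 58, 58, 64, 68, 67, 67, 67, 67, 67, 66, 68, 69, 51, 38, 44, 43, 45, 46, 46, 44, 46, 49, 49, 49, 51, 51, 52, 54, 62, 71]
w5 [155, 154, 155, 155, 152, 153, 155, 155, 152, 69, 67, 66, 65, 65, 62, 60, 62, 61, 62, 61, 61, 62, 62, 63, 61, 61, 61, 60, 62, 67, 71, 71, 70, 71, 70, 69, 71, 71, 70, 53, 38, 46, 48, 45, 46, 44, 45, 48, 50, 51, 51, 51, 53, 53, 53, 63, 74]
w6 [142, 144, 142, 142, 143, 144, 143, 142, 142, 143, 142, 144, 143, 143, 143, 143, 142, 142, 141, 138, 138, 141, 102, 51, 50, 50, 49, 48, 51, 49, 49, 50, 49, 50, 49, 50, 49, 50, 52, 60, 45, 34, 40, 38, 40, 39, 37, 39, 41, 41, 42, 44, 43, 43, 43, 51, 58]
[ 40. 373.  78.  82.] 0.67
[320. 361.  34. 145.] 0.66
```

move_arm:
  increments:
    - [0.3,0,0.06,0]
    - [0.3,0,0.08,0]
    - [0.3,0,0.1,0]
    - [0.29,0,0.11,0]

```text
time_s: 11.9
eef_pos: [0.439, 0.0793, 0.1814]
tcp_rot: [[-0.999, -0.033, 0.003], [-0.033, 0.999, 0.0], [-0.003, 0.0, -1.0]]
wrist_force: [1.4, 0.7, 1.4]
finger_gap: 0.0089
finger_force: 70.7
```

Run:
```python
from h import *
im=cams.camera('wrist');cv2.imwrite('pics/w7.png',im[:,:,::-1])
g=cv2.imread('pics/w7.png',0);print([int(v) for v in g[220:390:3,320:325].mean(1)])
```

```text
[137, 137, 138, 138, 137, 137, 138, 137, 138, 137, 137, 138, 138, 138, 138, 137, 138, 138, 138, 138, 137, 138, 138, 137, 137, 137, 138, 138, 137, 136, 137, 136, 137, 135, 133, 133, 134, 52, 44, 43, 37, 30, 37, 36, 36, 34, 35, 33, 38, 39, 39, 38, 39, 40, 46, 55, 60]
```

move_arm:
  increments:
    - [0,0,-0.3,0]
    - [0,0,-0.8,0]
    - [0,0,-1,0]
    - [0,0,-1,0]
    - [0,0,-1,0]
    - [0,0,-0.6,0]
    - [0,0,-0.3,0]
    - [0,0,0,0]

```text
time_s: 12.75
eef_pos: [0.4386, 0.0791, 0.3315]
tcp_rot: [[-0.999, -0.033, 0.001], [-0.033, 0.999, 0.0], [-0.001, 0.0, -1.0]]
wrist_force: [0.0, 0.2, -1.6]
finger_gap: 0.0086
finger_force: 70.3
```

Run:
```python
from h import *
s=status.get_state();print(s['time_s'],np.round(s['eef_pos'],4),np.round(s['joints'],1),s['finger_gap'])
w=cams.camera('wrist');a=cams.camera('scene');b=cams.camera('top')
S=cams.camera_model('scene');T=cams.camera_model('top');M=cams.camera_model('wrist')
for n,i in(('w8',w),('s8',a),('t8',b)): cv2.imwrite(f'pics/{n}.png',i[:,:,::-1])
X=np.array(s['eef_pos'])+[.03,0,-.05]
p=proj(S,X).astype(int);q=proj(T,X).astype(int);print(p,q)
W=w[220:420,240:400]
A=a[p[1]-40:p[1]+40,p[0]-40:p[0]+40];B=b[q[1]-40:q[1]+40,q[0]-40:q[0]+40]
o=np.hstack([cv2.resize(W,(480,600)),np.vstack([cv2.resize(A,(300,300)),cv2.resize(B,(300,300))])])
cv2.imwrite('pics/c8.png',o[:,:,::-1])
```

```text
12.75 [0.4386 0.0791 0.3315] [ 23.   -0.  -40.6 111.2  -0.   68.7  74.3] 0.00861999744154773
[315 251] [279 255]
```

View pics/c8.png

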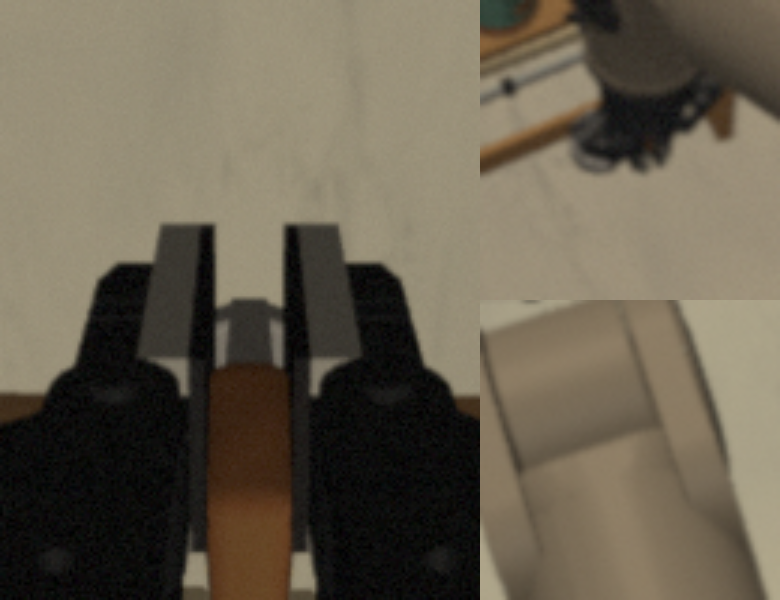

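Crop: the tab end is firmly between the pads (lower back corner at full-image row 342, ridge at 382), and the cup has swung forward (rear edge at row 321). I'll fit the pitch and hook position in the tool frame.

```bash
cat > fit.py <<'E'
from h import *
from scipy.optimize import least_squares
def rows(q,M,R,t):
    hx,hz,p=q  # hook ahead of / above TCP (m), pitch (cup forward +)
    def W(x,z):
        X=x*np.cos(p)-z*np.sin(p); Z=x*np.sin(p)+z*np.cos(p)
        return proj(M,t+R@np.array([-(hx+X),0,-(hz+Z)]))[1]
    return W(-.0493,.0448),W(-.0355,.0564),min(W(-.022,-.170),W(-.022,-.128),W(-.024,-.06),W(-.019,.0))
def fit(obs,M,R,t):
    r=least_squares(lambda q:np.array(rows(q,M,R,t))-obs,[.048,-.035,.1]); return r.x,r.fun
E
python3 - <<'E'
from fit import *
s=status.get_state();M=cams.camera_model('wrist');R=np.array(s['tcp_rot']);t=np.array(s['eef_pos'])
for o in ((337.5,385,247),(341.7,381.7,321)):
    q,f=fit(np.array(o),M,R,t);print(o,np.round(q[:2]*1000,1),np.degrees(q[2]),np.round(f,1))
E
```

```text
(337.5, 385, 247) [ 59.5 -58.8] -0.6189892118208403 [ 0.  0. -0.]
(341.7, 381.7, 321) [ 80.6 -55.7] 17.005813469094047 [ 0. -0.  0.]
```

Run:
```python
from fit import *
s=status.get_state();M=cams.camera_model('wrist');R=np.array(s['tcp_rot']);t=np.array(s['eef_pos'])
r=least_squares(lambda q:(np.array(rows([q[0],-.035,q[1]],M,R,t))-(337.5,385,247))*[1,.5,1],[.048,0]);print(r.x,np.degrees(r.x[1]),r.fun)
hx,p0=r.x
def rot(p,x,z): return np.array([x*np.cos(p)-z*np.sin(p),x*np.sin(p)+z*np.cos(p)])
piv=np.array([hx,-.035])+rot(p0,-.043,.046);print('pivot',piv)
def H(q): return piv+[q[1],0]-rot(q[0],-.043,.046)
o=np.array((341.7,381.7,321))
for w in (0,1):
  r=least_squares(lambda q:np.r_[(np.array(rows([*H([q[0],w*q[1]]),q[0]],M,R,t))-o)*[1,.5,1],0.001*q[1]],[.3,0.])
  print(np.degrees(r.x[0]),r.x[1]*w,'hook in tool (ahead,above TCP)',H([r.x[0],w*r.x[1]]),r.fun)
```

```text
[0.04780773 0.01918768] 1.0993732831631557 [-1.8743926   3.53119487  0.20156962]
pivot [0.00393306 0.01016651]
18.16722605535164 0.0 hook in tool (ahead,above TCP) [ 0.05913195 -0.02013338] [-6.88374069  2.15841969  0.11582697  0.        ]
17.795592921373892 0.0016811793678140645 hook in tool (ahead,above TCP) [ 0.06061543 -0.02049077] [-2.48763611e+00  4.55596457e+00  2.29178065e-01  1.68117937e-06]
```

Run:
```python
from h import *
g=cv2.imread('pics/w8.png',0).astype(float)
for c in (60,75,90,105,120,525,540,555,570,585): print(c,435,g[435:480,c-2:c+3].mean(1).round().astype(int).tolist())
M=cams.camera_model('wrist')
for z in(.245,.255):
  for y in (-.064,.0,.2,.25): print(z,y,proj(M,[.5875-(y-.0955)*.028,y,z]).round(1))
```

```text
60 435 [8, 9, 10, 9, 7, 9, 10, 10, 8, 10, 10, 9, 10, 8, 9, 9, 8, 12, 4, 9, 6, 9, 10, 14, 8, 6, 8, 8, 8, 10, 9, 10, 10, 8, 15, 17, 21, 22, 23, 22, 24, 22, 23, 21, 21]
75 435 [10, 10, 5, 9, 7, 11, 8, 7, 5, 8, 9, 10, 9, 10, 7, 10, 10, 9, 7, 8, 5, 8, 9, 8, 13, 13, 18, 18, 17, 15, 17, 18, 21, 21, 20, 22, 23, 20, 20, 20, 20, 24, 23, 22, 23]
90 435 [9, 7, 10, 8, 7, 10, 11, 8, 12, 7, 6, 10, 6, 13, 12, 16, 16, 18, 17, 19, 19, 17, 19, 18, 17, 17, 18, 19, 19, 16, 19, 19, 17, 15, 18, 18, 17, 14, 19, 14, 19, 12, 14, 16, 18]
105 435 [8, 5, 9, 7, 9, 10, 11, 18, 17, 16, 16, 19, 17, 14, 15, 19, 17, 17, 17, 17, 21, 16, 18, 18, 17, 18, 18, 16, 17, 17, 21, 17, 18, 18, 15, 18, 15, 17, 17, 19, 14, 19, 16, 16, 20]
120 435 [19, 19, 16, 18, 20, 20, 18, 19, 21, 18, 14, 19, 15, 20, 19, 17, 15, 19, 17, 18, 17, 17, 18, 19, 16, 17, 17, 15, 16, 15, 19, 19, 14, 18, 17, 17, 17, 19, 17, 16, 18, 18, 19, 16, 16]
525 435 [14, 16, 15, 12, 14, 16, 12, 15, 15, 11, 18, 15, 17, 13, 16, 16, 14, 14, 12, 9, 11, 15, 13, 13, 15, 16, 13, 14, 18, 17, 11, 14, 16, 18, 9, 15, 13, 14, 15, 13, 13, 16, 13, 13, 14]
540 435 [11, 11, 11, 10
[... 180 characters left out ...]
 7, 10, 7, 12, 11, 5, 11, 10, 11, 14, 10, 11, 13, 9, 13, 11, 13, 15, 13, 15, 15, 12, 14, 16, 12, 13, 12, 14, 15, 15, 12, 12, 17, 15, 13, 15, 16, 14, 13, 11, 12, 13, 13]
570 435 [14, 9, 13, 7, 12, 11, 6, 10, 9, 6, 7, 8, 9, 7, 10, 11, 7, 9, 10, 7, 13, 4, 9, 8, 11, 12, 9, 12, 13, 14, 15, 14, 20, 21, 20, 19, 20, 22, 22, 22, 22, 21, 21, 22, 21]
585 435 [7, 10, 6, 4, 8, 6, 6, 8, 4, 9, 7, 9, 9, 9, 9, 8, 8, 8, 7, 10, 4, 6, 7, 10, 8, 9, 7, 9, 8, 8, 6, 11, 9, 8, 14, 18, 22, 21, 21, 21, 22, 21, 21, 22, 23]
0.245 -0.064 [ 99.5 472.6]
0.245 0.0 [196.2 473.1]
0.245 0.2 [497.6 474.6]
0.245 0.25 [572.7 474.9]
0.255 -0.064 [ 91.2 485.3]
0.255 0.0 [191.5 485.8]
0.255 0.2 [504.1 487.3]
0.255 0.25 [582.  487.7]
```

Pitch is about 18°, with the hook 60 mm ahead of the TCP and 20 mm below it. The gripper body therefore clears the deck edge by about 7 mm. I'll go in above the rail and touch it with the lower lip to get its height.

move_arm:
  increments:
    - [-0.3,0.05,0.1,0]
    - [-0.5,0.07,0.12,0]
    - [-0.6,0.08,0.15,0]
    - [-0.6,0.08,0.15,0]
    - [-0.5,0.07,0.12,0]
    - [-0.31,0.04,0.08,0]
    - [0,0,0,0]
    - [0,0,0,0]

```text
time_s: 13.7
eef_pos: [0.5216, 0.0936, 0.3085]
tcp_rot: [[-0.999, -0.033, -0.001], [-0.033, 0.999, 0.0], [0.001, 0.0, -1.0]]
wrist_force: [0.5, 0.1, -1.3]
finger_gap: 0.0087
finger_force: 70.3
```

move_arm:
  increments:
    - [0,0,0.07,0]
    - [0,0,0.07,0]
    - [0,0,0.07,0]
    - [0,0,0,0]

```text
time_s: 14.1
eef_pos: [0.5218, 0.0933, 0.3025]
tcp_rot: [[-0.999, -0.033, -0.0], [-0.033, 0.999, -0.0], [0.0, -0.0, -1.0]]
wrist_force: [-0.6, -0.3, -2.0]
finger_gap: 0.0089
finger_force: 70.3
```

move_arm:
  increments:
    - [0,0,0.04,0]
    - [0,0,0.03,0]
    - [0,0,0,0]

```text
time_s: 14.4
eef_pos: [0.522, 0.0935, 0.3004]
tcp_rot: [[-0.999, -0.033, -0.0], [-0.033, 0.999, 0.0], [0.0, 0.0, -1.0]]
wrist_force: [-0.2, 0.2, -1.3]
finger_gap: 0.0085
finger_force: 70.3
```

move_arm:
  increments:
    - [0,0,0.04,0]
    - [0,0,0.03,0]
    - [0,0,0,0]

```text
time_s: 14.7
eef_pos: [0.522, 0.0935, 0.2983]
tcp_rot: [[-0.999, -0.033, -0.0], [-0.033, 0.999, 0.0], [0.0, 0.0, -1.0]]
wrist_force: [0.0, 0.5, -1.5]
finger_gap: 0.0088
finger_force: 70.3
```

move_arm:
  increments:
    - [0,0,0.04,0]
    - [0,0,0.03,0]
    - [0,0,0,0]

```text
time_s: 15.0
eef_pos: [0.522, 0.0935, 0.2962]
tcp_rot: [[-0.999, -0.033, -0.0], [-0.033, 0.999, 0.0], [0.0, 0.0, -1.0]]
wrist_force: [-0.1, -0.0, -0.9]
finger_gap: 0.0088
finger_force: 70.3
```

move_arm:
  increments:
    - [0,0,0.03,0]
    - [0,0,0.02,0]
    - [0,0,0,0]

```text
time_s: 15.3
eef_pos: [0.522, 0.0934, 0.2947]
tcp_rot: [[-0.999, -0.033, -0.0], [-0.033, 0.999, 0.0], [0.0, 0.0, -1.0]]
wrist_force: [0.4, 0.3, -1.4]
finger_gap: 0.0087
finger_force: 70.3
```

move_arm:
  increments:
    - [0,0,0.03,0]
    - [0,0,0.02,0]
    - [0,0,0,0]

```text
time_s: 15.6
eef_pos: [0.522, 0.0935, 0.2933]
tcp_rot: [[-0.999, -0.033, -0.0], [-0.033, 0.999, 0.0], [0.0, 0.0, -1.0]]
wrist_force: [-0.2, -0.6, -1.4]
finger_gap: 0.0085
finger_force: 70.3
```

move_arm:
  increments:
    - [0,0,0.03,0]
    - [0,0,0.02,0]
    - [0,0,0,0]

```text
time_s: 15.9
eef_pos: [0.5217, 0.0936, 0.2921]
tcp_rot: [[-0.999, -0.033, -0.0], [-0.033, 0.999, -0.0], [0.0, -0.0, -1.0]]
wrist_force: [-7.6, -0.0, 7.9]
finger_gap: 0.0086
finger_force: 71.5
```

move_arm:
  increments:
    - [0,0,0.03,0]
    - [0,0,0.02,0]
    - [0,0,0,0]

```text
time_s: 16.2
eef_pos: [0.5212, 0.0938, 0.2911]
tcp_rot: [[-0.999, -0.033, -0.001], [-0.033, 0.999, -0.001], [0.001, -0.001, -1.0]]
wrist_force: [-15.7, -0.5, 17.3]
finger_gap: 0.0085
finger_force: 72.8
```

move_arm:
  increments:
    - [0,0,0.03,0]
    - [0,0,0.02,0]
    - [0,0,0,0]

```text
time_s: 16.5
eef_pos: [0.5207, 0.094, 0.29]
tcp_rot: [[-0.999, -0.034, -0.002], [-0.034, 0.999, -0.001], [0.002, -0.001, -1.0]]
wrist_force: [-23.8, -2.3, 26.6]
finger_gap: 0.0088
finger_force: 74.1
```

Contact at TCP (0.522, 0.2925). The force direction puts the rail about 5 mm ahead of the lip, near x 0.591, z 0.252, which agrees with the vision estimate. I'll back off to line the gap up with the rail.

move_arm:
  increments:
    - [0.05,0,-0.15,0]
    - [0.31,0,0,0]
    - [0,0,0.25,0]
    - [0,0,0,0]
    - [0,0,0,0]

```text
time_s: 17.0
eef_pos: [0.5111, 0.093, 0.2853]
tcp_rot: [[-0.999, -0.033, -0.001], [-0.033, 0.999, -0.0], [0.001, 0.0, -1.0]]
wrist_force: [-0.4, 0.3, -2.1]
finger_gap: 0.0086
finger_force: 70.3
```

move_arm:
  increments:
    - [-0.085,0,0.053,0]
    - [-0.085,0,0.053,0]
    - [-0.085,0,0.053,0]
    - [0,0,0,0]

```text
time_s: 17.4
eef_pos: [0.5192, 0.0934, 0.2807]
tcp_rot: [[-0.999, -0.033, -0.0], [-0.033, 0.999, 0.0], [0.0, 0.0, -1.0]]
wrist_force: [0.5, 0.4, -1.8]
finger_gap: 0.0085
finger_force: 70.3
```

move_arm:
  increments:
    - [-0.05,0,0.031,0]
    - [-0.05,0,0.031,0]
    - [0,0,0,0]

```text
time_s: 17.7
eef_pos: [0.522, 0.0934, 0.2791]
tcp_rot: [[-0.999, -0.033, -0.0], [-0.033, 0.999, 0.0], [0.0, 0.0, -1.0]]
wrist_force: [-0.7, 0.7, -1.8]
finger_gap: 0.0085
finger_force: 70.3
```

move_arm:
  increments:
    - [-0.05,0,0.031,0]
    - [0,0,0,0]

```text
time_s: 17.9
eef_pos: [0.5235, 0.0935, 0.2782]
tcp_rot: [[-0.999, -0.033, 0.0], [-0.033, 0.999, 0.0], [-0.0, 0.0, -1.0]]
wrist_force: [0.5, 1.2, -0.6]
finger_gap: 0.0088
finger_force: 70.3
```

move_arm:
  increments:
    - [-0.05,0,0.031,0]
    - [0,0,0,0]

```text
time_s: 18.1
eef_pos: [0.525, 0.0935, 0.2773]
tcp_rot: [[-0.999, -0.033, -0.0], [-0.033, 0.999, 0.0], [0.0, 0.0, -1.0]]
wrist_force: [0.5, -0.4, -1.5]
finger_gap: 0.0088
finger_force: 70.3
```

move_arm:
  increments:
    - [-0.05,0,0.031,0]
    - [0,0,0,0]

```text
time_s: 18.3
eef_pos: [0.5265, 0.0936, 0.2763]
tcp_rot: [[-0.999, -0.033, -0.0], [-0.033, 0.999, 0.0], [0.0, 0.0, -1.0]]
wrist_force: [-0.2, 0.4, -1.1]
finger_gap: 0.009
finger_force: 70.3
```

move_arm:
  increments:
    - [-0.05,0,0.031,0]
    - [0,0,0,0]

```text
time_s: 18.5
eef_pos: [0.528, 0.0937, 0.2754]
tcp_rot: [[-0.999, -0.033, -0.0], [-0.033, 0.999, 0.0], [0.0, 0.0, -1.0]]
wrist_force: [-0.1, 0.3, -0.7]
finger_gap: 0.0089
finger_force: 70.3
```

move_arm:
  increments:
    - [-0.05,0,0.031,0]
    - [0,0,0,0]

```text
time_s: 18.7
eef_pos: [0.5295, 0.0937, 0.2744]
tcp_rot: [[-0.999, -0.033, -0.0], [-0.033, 0.999, 0.0], [0.0, 0.0, -1.0]]
wrist_force: [-0.6, 0.0, -1.4]
finger_gap: 0.009
finger_force: 70.3
```

move_arm:
  increments:
    - [-0.04,0,0.031,0]
    - [0,0,0,0]

```text
time_s: 18.9
eef_pos: [0.5307, 0.0937, 0.2735]
tcp_rot: [[-0.999, -0.033, -0.0], [-0.033, 0.999, 0.0], [0.0, 0.0, -1.0]]
wrist_force: [0.8, -0.0, -1.4]
finger_gap: 0.0089
finger_force: 70.3
```

The hook is around the rail with no contact. I'll lower it until the rail takes the load.

move_arm:
  increments:
    - [0,0,0.07,0]
    - [0,0,0.07,0]
    - [0,0,0,0]

```text
time_s: 19.2
eef_pos: [0.5304, 0.0937, 0.2691]
tcp_rot: [[-0.999, -0.033, -0.001], [-0.033, 0.999, -0.0], [0.001, 0.0, -1.0]]
wrist_force: [-1.0, 0.0, -0.7]
finger_gap: 0.0087
finger_force: 70.3
```

move_arm:
  increments:
    - [0,0,0.04,0]
    - [0,0,0,0]

```text
time_s: 19.4
eef_pos: [0.5306, 0.0937, 0.2681]
tcp_rot: [[-0.999, -0.033, -0.0], [-0.033, 0.999, 0.0], [0.0, 0.0, -1.0]]
wrist_force: [0.5, 1.0, -1.4]
finger_gap: 0.0086
finger_force: 70.3
```

move_arm:
  increments:
    - [0,0,0.04,0]
    - [0,0,0,0]

```text
time_s: 19.6
eef_pos: [0.5306, 0.0937, 0.2669]
tcp_rot: [[-0.999, -0.033, -0.0], [-0.033, 0.999, 0.0], [0.0, 0.0, -1.0]]
wrist_force: [0.2, -0.1, -1.4]
finger_gap: 0.0086
finger_force: 70.3
```

move_arm:
  increments:
    - [0,0,0.03,0]
    - [0,0,0,0]

```text
time_s: 19.8
eef_pos: [0.5305, 0.0937, 0.266]
tcp_rot: [[-0.999, -0.033, -0.0], [-0.033, 0.999, -0.0], [0.0, -0.0, -1.0]]
wrist_force: [-0.3, 0.1, -1.0]
finger_gap: 0.0089
finger_force: 70.3
```

move_arm:
  increments:
    - [0,0,0.03,0]
    - [0,0,0,0]

```text
time_s: 20.0
eef_pos: [0.5305, 0.0938, 0.2651]
tcp_rot: [[-0.999, -0.033, -0.0], [-0.033, 0.999, 0.0], [0.0, 0.0, -1.0]]
wrist_force: [0.6, -0.4, -1.8]
finger_gap: 0.0087
finger_force: 70.3
```

move_arm:
  increments:
    - [0,0,0.03,0]
    - [0,0,0,0]

```text
time_s: 20.2
eef_pos: [0.5306, 0.0938, 0.2643]
tcp_rot: [[-0.999, -0.033, 0.0], [-0.033, 0.999, 0.0], [-0.0, 0.0, -1.0]]
wrist_force: [1.3, 0.8, -1.3]
finger_gap: 0.0087
finger_force: 70.3
```

move_arm:
  increments:
    - [0,0,0.03,0]
    - [0,0,0,0]

```text
time_s: 20.4
eef_pos: [0.5305, 0.0938, 0.2635]
tcp_rot: [[-0.999, -0.033, -0.0], [-0.033, 0.999, -0.0], [0.0, -0.0, -1.0]]
wrist_force: [-2.7, -0.1, 3.6]
finger_gap: 0.0091
finger_force: 70.9
```

Contact came 8 to 9 mm below rail-centred, so the rail sits inside the hook's top. Releasing.

move_arm:
  increments:
    - [0,0,0,0]
    - [0,0,0,0]
    - [0,0,0,0]
    - [0,0,0,0]
    - [0,0,0,0]
    - [0,0,0,0]
    - [0,0,0,0]
    - [0,0,0,0]
  hand: -1

```text
time_s: 21.2
eef_pos: [0.5306, 0.0938, 0.2634]
tcp_rot: [[-0.999, -0.033, 0.0], [-0.033, 0.999, 0.0], [-0.0, 0.0, -1.0]]
wrist_force: [0.5, -0.2, 0.6]
finger_gap: 0.0852
finger_force: 0.0
```

move_arm:
  increments:
    - [0.2,0,0,0]
    - [0.4,0,0,0]
    - [0.6,0,0,0]
    - [0.8,0,0,0]
    - [0.8,0,-0.3,0]
    - [0.5,0,-0.6,0]
    - [0,0,-0.6,0]
    - [0,0,0,0]

```text
time_s: 22.0
eef_pos: [0.4314, 0.0907, 0.3105]
tcp_rot: [[-0.999, -0.033, 0.004], [-0.033, 0.999, -0.001], [-0.004, -0.001, -1.0]]
wrist_force: [-0.7, 0.7, -0.8]
finger_gap: 0.0857
finger_force: 0.0
```

Run:
```python
from h import *
s=status.get_state();print(s['time_s'],np.round(s['eef_pos'],4),s['finger_gap'],np.round(s['wrist_force'],1))
w=cams.camera('wrist');a=cams.camera('scene');b=cams.camera('top');w2=cams.camera('wrist')
S=cams.camera_model('scene');T=cams.camera_model('top');X=[.59,.0955,.2]
p=proj(S,X).astype(int);q=proj(T,X).astype(int);print(p,q,'motion',np.abs(w.astype(int)-w2).max(2)[:,250:400].mean(), np.abs(w.astype(int)-w2).mean())
A=a[p[1]-35:p[1]+35,p[0]-35:p[0]+35];B=b[q[1]-35:q[1]+35,q[0]-35:q[0]+35]
o=np.hstack([cv2.resize(w,(500,375)),cv2.resize(A,(300,300))[:, :]] if 0 else [np.vstack([cv2.resize(w,(500,375)),np.zeros((225,500,3),np.uint8)]),np.vstack([cv2.resize(A,(300,300)),cv2.resize(B,(300,300))])])
cv2.imwrite('pics/c9.png',o[:,:,::-1]); cv2.imwrite('pics/w9.png',w[:,:,::-1])
```

```text
22.0 [0.4314 0.0907 0.3105] 0.08565588482149691 [-0.7  0.7 -0.8]
[296 235] [274 213] motion 5.4995 3.459978298611111
```

View pics/c9.png

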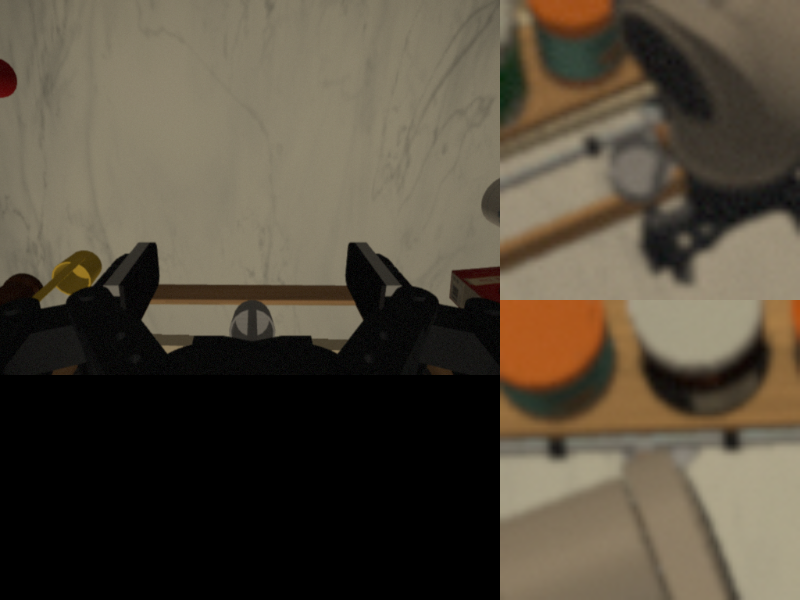

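The dipper hangs under the rail between the rings, with its cup visible at wrist-view (252,322). I'll let it settle and check that it's still before handing in.

move_arm:
  increments:
    - [0,0,-1,0]
    - [0,0,-1,0]
    - [0,0,-1,0]
    - [0,0,-0.8,0]
    - [0,0,-0.3,0]
    - [0,0,0,0]
    - [0,0,0,0]
    - [0,0,0,0]

```text
time_s: 23.0
eef_pos: [0.4313, 0.0903, 0.4301]
tcp_rot: [[-0.999, -0.033, -0.002], [-0.033, 0.999, 0.0], [0.002, 0.0, -1.0]]
wrist_force: [1.1, 0.0, -0.6]
finger_gap: 0.0854
finger_force: 0.0
```

move_arm:
  increments:
    - [0,0,0,0]
    - [0,0,0,0]
    - [0,0,0,0]
    - [0,0,0,0]
    - [0,0,0,0]
    - [0,0,0,0]
    - [0,0,0,0]
    - [0,0,0,0]

```text
time_s: 23.8
eef_pos: [0.4317, 0.0905, 0.4315]
tcp_rot: [[-0.999, -0.033, 0.0], [-0.033, 0.999, 0.0], [-0.0, 0.0, -1.0]]
wrist_force: [0.0, 0.2, -0.4]
finger_gap: 0.0849
finger_force: 0.0
```

move_arm:
  increments:
    - [0,0,0,0]
    - [0,0,0,0]
    - [0,0,0,0]
    - [0,0,0,0]
    - [0,0,0,0]
    - [0,0,0,0]
    - [0,0,0,0]
    - [0,0,0,0]

```text
time_s: 24.6
eef_pos: [0.4316, 0.0905, 0.4314]
tcp_rot: [[-0.999, -0.033, -0.0], [-0.033, 0.999, 0.0], [0.0, 0.0, -1.0]]
wrist_force: [0.4, 0.6, 0.2]
finger_gap: 0.0857
finger_force: 0.0
```

Run:
```python
from h import *
m=cams.camera_model('wrist');c=proj(m,[.595,.0955,.116]);print(c,status.get_state()['time_s'])
G=[]
for i in range(14): G.append(cv2.GaussianBlur(cv2.cvtColor(cams.camera('wrist'),cv2.COLOR_RGB2GRAY),(5,5),0).astype(np.float32))
x,y=int(c[0]),min(int(c[1]),430);B=[g[y-50:y+45,x-50:x+50] for g in G]
print([np.round(cv2.phaseCorrelate(B[0],b)[0],2).tolist() for b in B[1:]],[round(float(np.abs(b-B[0]).mean()),2) for b in B[1:]])
print([(np.round(d['point'],1).tolist(),round(d['p'],2)) for d in finder.tip_of('hook','wrist')])
print([(np.round(d['box']).tolist(),round(d['p'],2)) for d in finder.masks_of('dipper','wrist')])
print('upright pred: hook',proj(m,[.591,.0955,.244]),'cup rim',proj(m,[.597,.0955,.116]),'tabend',proj(m,[.5486,.0955,.2946]))
```

```text
[322.22355706 327.47237965] 24.6
[[0.41, 0.15], [0.23, -1.74], [0.11, -1.02], [0.06, -1.0], [0.26, -0.66], [0.17, 1.63], [0.03, 0.17], [0.16, -0.19], [0.03, 0.86], [1.15, 0.48], [0.72, -0.99], [-0.25, -1.23], [1.23, 2.09]] [8.76, 11.48, 11.28, 11.25, 11.43, 10.83, 5.48, 4.75, 11.31, 13.08, 13.42, 13.4, 13.29]
[([92.7, 354.6], 0.88), ([323.2, 389.0], 0.57)]
[([44.0, 103.0, 89.0, 48.0], 0.76), ([115.0, 328.0, 103.0, 91.0], 0.75), ([321.0, 364.0, 43.0, 88.0], 0.61)]
upright pred: hook [322.28545992 389.44416173] cup rim [322.16745663 328.95150473] tabend [324.15543335 382.55724806]
```

The position matches the upright prediction (hook seen at (323,389), predicted (322,389)), but it's still swinging. I'll wait.

move_arm:
  increments:
    - [0,0,0,0]
    - [0,0,0,0]
    - [0,0,0,0]
    - [0,0,0,0]
    - [0,0,0,0]
    - [0,0,0,0]
    - [0,0,0,0]
    - [0,0,0,0]

```text
time_s: 26.2
eef_pos: [0.4316, 0.0905, 0.4315]
tcp_rot: [[-0.999, -0.033, 0.0], [-0.033, 0.999, 0.0], [-0.0, 0.0, -1.0]]
wrist_force: [0.1, -0.4, -0.0]
finger_gap: 0.0853
finger_force: 0.0
```

move_arm:
  increments:
    - [0,0,0,0]
    - [0,0,0,0]
    - [0,0,0,0]
    - [0,0,0,0]
    - [0,0,0,0]
    - [0,0,0,0]
    - [0,0,0,0]
    - [0,0,0,0]

```text
time_s: 27.0
eef_pos: [0.4316, 0.0905, 0.4314]
tcp_rot: [[-0.999, -0.033, 0.0], [-0.033, 0.999, 0.0], [-0.0, 0.0, -1.0]]
wrist_force: [-0.1, -0.1, 0.0]
finger_gap: 0.0852
finger_force: 0.0
```

move_arm:
  increments:
    - [0,0,0,0]
    - [0,0,0,0]
    - [0,0,0,0]
    - [0,0,0,0]
    - [0,0,0,0]
    - [0,0,0,0]
    - [0,0,0,0]
    - [0,0,0,0]

```text
time_s: 27.8
eef_pos: [0.4316, 0.0905, 0.4314]
tcp_rot: [[-0.999, -0.033, -0.0], [-0.033, 0.999, 0.0], [0.0, 0.0, -1.0]]
wrist_force: [-0.2, -0.7, 0.0]
finger_gap: 0.0852
finger_force: 0.0
```

move_arm:
  increments:
    - [0,0,0,0]
    - [0,0,0,0]
    - [0,0,0,0]
    - [0,0,0,0]
    - [0,0,0,0]
    - [0,0,0,0]
    - [0,0,0,0]
    - [0,0,0,0]

```text
time_s: 28.6
eef_pos: [0.4316, 0.0905, 0.4314]
tcp_rot: [[-0.999, -0.033, 0.0], [-0.033, 0.999, 0.0], [-0.0, 0.0, -1.0]]
wrist_force: [1.1, 0.0, -0.3]
finger_gap: 0.0852
finger_force: 0.0
```

```bash
cat > sw.py <<'E'
from h import *
print(status.get_state()['time_s']);G=[]
for i in range(16): G.append(cv2.GaussianBlur(cv2.cvtColor(cams.camera('wrist'),cv2.COLOR_RGB2GRAY),(5,5),0).astype(np.float32))
def edge(g): # topmost strong dark edge of the cup, column 322
    c=g[270:400,318:327].mean(1); return 270+int(np.argmin(np.diff(c)))
print([edge(g) for g in G],[round(float(np.abs(b-G[0])[277:372,272:372].mean()),2) for b in G[1:]],'bg',round(float(np.abs(G[5]-G[0])[50:150,272:372].mean()),2))
print([int(v) for v in G[0][270:400:3,318:327].mean(1)])
E
python3 sw.py
```

```text
28.6
[289, 283, 279, 277, 278, 283, 289, 296, 303, 309, 313, 314, 312, 308, 302, 295] [5.88, 8.5, 9.21, 8.55, 5.99, 0.74, 6.58, 11.25, 13.12, 13.63, 13.73, 13.58, 12.93, 10.8, 5.98] bg 0.46
[137, 137, 137, 136, 137, 137, 125, 62, 53, 54, 55, 64, 65, 63, 62, 62, 62, 59, 53, 53, 54, 53, 53, 55, 60, 66, 66, 66, 65, 64, 64, 64, 62, 45, 41, 40, 40, 42, 44, 45, 56, 69, 98, 114]
```

move_arm:
  increments:
    - [0,0,0,0]
    - [0,0,0,0]
    - [0,0,0,0]
    - [0,0,0,0]
    - [0,0,0,0]
    - [0,0,0,0]
    - [0,0,0,0]
    - [0,0,0,0]

```text
time_s: 30.2
eef_pos: [0.4316, 0.0905, 0.4314]
tcp_rot: [[-0.999, -0.033, -0.0], [-0.033, 0.999, 0.0], [0.0, 0.0, -1.0]]
wrist_force: [-0.5, -0.5, -0.8]
finger_gap: 0.0857
finger_force: 0.0
```

move_arm:
  increments:
    - [0,0,0,0]
    - [0,0,0,0]
    - [0,0,0,0]
    - [0,0,0,0]
    - [0,0,0,0]
    - [0,0,0,0]
    - [0,0,0,0]
    - [0,0,0,0]

```text
time_s: 31.0
eef_pos: [0.4317, 0.0905, 0.4314]
tcp_rot: [[-0.999, -0.033, 0.0], [-0.033, 0.999, 0.0], [-0.0, 0.0, -1.0]]
wrist_force: [0.1, -0.1, 0.8]
finger_gap: 0.0854
finger_force: 0.0
```

move_arm:
  increments:
    - [0,0,0,0]
    - [0,0,0,0]
    - [0,0,0,0]
    - [0,0,0,0]
    - [0,0,0,0]
    - [0,0,0,0]
    - [0,0,0,0]
    - [0,0,0,0]

```text
time_s: 31.8
eef_pos: [0.4317, 0.0905, 0.4314]
tcp_rot: [[-0.999, -0.033, 0.0], [-0.033, 0.999, 0.0], [-0.0, 0.0, -1.0]]
wrist_force: [0.2, -0.1, -0.6]
finger_gap: 0.0852
finger_force: 0.0
```

```bash
python3 sw.py
```

```text
31.8
[288, 284, 283, 283, 285, 289, 293, 298, 303, 306, 308, 307, 305, 302, 297, 293] [3.66, 5.09, 4.93, 3.14, 1.05, 5.24, 9.13, 11.58, 12.73, 13.1, 13.03, 12.51, 11.14, 8.52, 4.74] bg 0.44
[137, 137, 137, 136, 137, 137, 105, 55, 54, 55, 57, 66, 64, 63, 62, 62, 61, 57, 53, 54, 54, 53, 53, 58, 60, 67, 67, 66, 64, 65, 64, 63, 64, 51, 40, 40, 40, 41, 43, 45, 51, 67, 96, 114]
```

The swing decays too slowly (amplitude still ~12 px, time constant ~8 s). I'll damp it by resting the shut fingertips gently against the back of the tab, then withdraw slowly.

move_arm:
  increments:
    - [-0.2,0,0.5,0]
    - [-0.3,0,0.9,0]
    - [-0.3,0,1,0]
    - [-0.3,0,1,0]
    - [-0.3,0,0.9,0]
    - [-0.4,0,0.5,0]
    - [-0.4,0,0.17,0]
    - [-0.3,0,0,0]
  hand: 1

```text
time_s: 33.4
eef_pos: [0.5074, 0.0929, 0.2821]
tcp_rot: [[-0.999, -0.033, -0.001], [-0.033, 0.999, 0.0], [0.001, 0.0, -1.0]]
wrist_force: [-0.6, -0.2, 0.4]
finger_gap: -0.0
finger_force: 0.0
```

move_arm:
  increments:
    - [-0.1,0,0,0]
    - [-0.07,0,0,0]
    - [-0.07,0,0,0]
    - [-0.07,0,0,0]
    - [-0.05,0,0,0]

```text
time_s: 33.9
eef_pos: [0.5175, 0.0933, 0.2826]
tcp_rot: [[-0.999, -0.033, 0.001], [-0.033, 0.999, -0.0], [-0.001, -0.0, -1.0]]
wrist_force: [0.5, -0.1, 1.0]
finger_gap: 0.0001
finger_force: 0.0
```

move_arm:
  increments:
    - [-0.07,0,0,0]
    - [-0.07,0,0,0]
    - [-0.07,0,0,0]
    - [-0.07,0,0,0]
    - [-0.07,0,0,0]
    - [-0.07,0,0,0]
    - [-0.05,0,0,0]
    - [0,0,0,0]

```text
time_s: 34.7
eef_pos: [0.5316, 0.0938, 0.2823]
tcp_rot: [[-0.999, -0.033, -0.0], [-0.033, 0.999, 0.0], [0.0, 0.0, -1.0]]
wrist_force: [-1.5, 0.0, 1.1]
finger_gap: 0.0005
finger_force: 0.8
```

Run:
```python
from h import *
s=status.get_state();print(s['time_s'],np.round(s['wrist_force'],1),np.round(s['torque'],2))
G=[cv2.GaussianBlur(cv2.cvtColor(cams.camera('wrist'),cv2.COLOR_RGB2GRAY),(5,5),0).astype(np.float32) for i in range(5)]
cv2.imwrite('pics/w10.png',G[-1])
print([[round(float(np.abs(b-G[0])[r:r+60,272:372].mean()),2) for r in range(150,420,60)] for b in G[1:]])
```

```text
34.7 [-1.5  0.   1.1] [0.02 0.31 0.01]
[[0.41, 0.52, 0.7, 1.12, 1.21], [0.41, 0.53, 0.71, 1.13, 1.26], [0.4, 0.48, 0.69, 1.19, 1.27], [0.42, 0.47, 0.73, 1.11, 1.25]][ WARN:0@1.016] global loadsave.cpp:1063 imwrite_ Unsupported depth image for selected encoder is fallbacked to CV_8U.
```

move_arm:
  increments:
    - [0.012,0,0,0]
    - [0.012,0,0,0]
    - [0.012,0,0,0]
    - [0.012,0,0,0]
    - [0.012,0,0,0]
    - [0.012,0,0,0]
    - [0.012,0,0,0]
    - [0.012,0,0,0]

```text
time_s: 35.75
eef_pos: [0.5286, 0.0937, 0.2824]
tcp_rot: [[-0.999, -0.033, 0.0], [-0.033, 0.999, 0.0], [-0.0, 0.0, -1.0]]
wrist_force: [1.0, -0.2, 0.5]
finger_gap: 0.0003
finger_force: 0.0
```

move_arm:
  increments:
    - [0.012,0,0,0]
    - [0.012,0,0,0]
    - [0.012,0,0,0]
    - [0.012,0,0,0]
    - [0.012,0,0,0]
    - [0.012,0,0,0]
    - [0.012,0,0,0]
    - [0.012,0,0,0]

```text
time_s: 36.55
eef_pos: [0.5257, 0.0936, 0.2824]
tcp_rot: [[-0.999, -0.033, 0.0], [-0.033, 0.999, 0.0], [-0.0, 0.0, -1.0]]
wrist_force: [0.3, 0.4, 0.2]
finger_gap: -0.0002
finger_force: 0.0
```

move_arm:
  increments:
    - [0.015,0,0,0]
    - [0.015,0,0,0]
    - [0.015,0,0,0]
    - [0.015,0,0,0]
    - [0.02,0,0,0]
    - [0.03,0,0,0]
    - [0.05,0,0,0]
    - [0.1,0,0,0]

```text
time_s: 37.35
eef_pos: [0.5178, 0.0933, 0.2823]
tcp_rot: [[-0.999, -0.033, -0.0], [-0.033, 0.999, 0.0], [0.0, 0.0, -1.0]]
wrist_force: [0.3, 0.3, -0.8]
finger_gap: 0.0002
finger_force: 0.0
```

move_arm:
  increments:
    - [0.2,0,0,0]
    - [0.4,0,0,0]
    - [0.5,0,0,0]
    - [0.6,0,-0.8,0]
    - [0.6,0,-1,0]
    - [0.3,0,-1,0]
    - [0,0,-1,0]
    - [0,0,-0.8,0]

```text
time_s: 38.15
eef_pos: [0.4386, 0.091, 0.4222]
tcp_rot: [[-0.999, -0.033, 0.002], [-0.033, 0.999, -0.001], [-0.002, -0.001, -1.0]]
wrist_force: [0.6, 0.8, 0.3]
finger_gap: -0.0001
finger_force: 0.0
```

```bash
sed -i 's/range(16)/range(14)/' sw.py; python3 sw.py
python3 - <<'E'
from h import *
s=status.get_state();print(s['time_s'],s['eef_pos'],s['wrist_force'])
E
```

```text
38.15
[290, 287, 288, 289, 291, 291, 291, 291, 291, 291, 291, 291, 291, 291] [2.81, 2.19, 1.13, 1.19, 1.61, 1.73, 1.72, 1.68, 1.6, 1.45, 1.36, 1.28, 1.18] bg 0.45
[150, 150, 150, 151, 151, 151, 149, 87, 43, 16, 16, 16, 14, 15, 15, 14, 13, 13, 11, 13, 13, 12, 11, 18, 34, 34, 34, 33, 29, 29, 29, 28, 28, 28, 28, 29, 28, 28, 28, 27, 28, 28, 28, 29]
38.85 [0.43995553 0.0907691  0.4201374 ] [-0.49961948 -0.36387598  0.31829981]
```

The shut fingers block the view, so I'll open them and check again.

move_arm:
  increments:
    - [0,0,0,0]
    - [0,0,0,0]
    - [0,0,0,0]
    - [0,0,0,0]
    - [0,0,0,0]
  hand: -1

```text
time_s: 39.35
eef_pos: [0.44, 0.0908, 0.4204]
tcp_rot: [[-0.999, -0.033, 0.0], [-0.033, 0.999, 0.0], [-0.0, 0.0, -1.0]]
wrist_force: [-0.0, 0.7, 0.2]
finger_gap: 0.0724
finger_force: 0.0
```

```bash
python3 sw.py
python3 - <<'E'
from h import *
m=cams.camera_model('wrist')
print([(np.round(d['point'],1).tolist(),round(d['p'],2)) for d in finder.tip_of('hook','wrist')][:3],proj(m,[.591,.0955,.244]),status.get_state()['time_s'])
print('bottom rear edge pred',proj(m,[.569,.0955,.074]))
E
```

```text
39.35
[290, 290, 290, 290, 290, 290, 290, 290, 290, 290, 290, 290, 290, 290] [1.01, 1.47, 1.5, 1.51, 1.53, 1.51, 1.54, 1.53, 1.51, 1.51, 1.53, 1.51, 1.5] bg 1.74
[138, 139, 138, 139, 139, 138, 137, 82, 52, 54, 55, 60, 64, 63, 63, 63, 61, 60, 57, 54, 54, 54, 53, 54, 57, 61, 67, 66, 65, 65, 65, 65, 64, 63, 56, 39, 39, 40, 41, 43, 45, 47, 59, 77]
[([325.6, 393.0], 0.86), ([85.9, 353.5], 0.75)] [322.29169717 389.06803758] 40.1
bottom rear edge pred [322.94849797 291.59767284]
```

It's still and upright: the cup edge is constant at row 290, against a predicted 291.6.

```bash
python3 -c "
from station import ctrl;print(ctrl.job_done())"
```

```text
the job is handed in; nothing more can be done
None
```

The steel dipper hangs by its hook on the rail between the rubber rings, released, upright and still in the last camera check. I handed the job in at about 40 s of the 45 s allowed; no verdict came back.

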